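# Fit the bayonet filter cartridge into the tilted filter head

## Task

Fit the filter cartridge standing on the worktop into the leaning socket of the grey filter head: find the slots with its two lugs, push it in against the spring, turn it clockwise about a quarter turn to the stop, and let the spring click it home so that it stays locked when you let go. Leave the dropper bottle, the tape, the pans and the marker where they are.

Things in the scene. Friction and masses are not known exactly. Their poses are not given: they have to be found in the camera images.
- cartridge_centre (a point): Centre, half-way up, of the loose filter cartridge: 120 mm tall, 0.15 to 0.3 kg, standing upright on the worktop; z points from foot to top. Above the foot: metal spigot (0 to 32 mm), round white body 54 mm across with a blue band (32 to 81), grey square grip (80 to 120). Two orange ticks on top show the line of its lugs (its x axis). A half turn about z makes no difference.
- cartridge_grip (a point): Middle of the cartridge's grey grip, 100 mm above its foot. The grip is 44 x 44 mm in section, with flat faces across the cartridge's x and y axes, and 40 mm high; take it by either pair of faces.
- cartridge_foot (a point): Centre of the cartridge's flat foot. The bright metal spigot is 36 mm across (its lowest 4 mm tapered). Two bayonet lugs stand out of it along +x and -x, to 26 mm from the axis; each is 10 mm wide and 8 mm tall, from 6 to 14 mm above the foot.
- socket: Bayonet socket of the grey filter head, which is bolted down. Origin: centre of its mouth, about 88 mm up, level with the top of the metal ring in it; the barrel round it is 78 mm across and 2 mm higher. z runs out of the mouth along the axis, leaning 30 degrees from vertical roughly toward the robot; x points up-slope across the mouth, y level.
- slots (a point): Same point as the socket's origin. The ring (bore 39 mm, ledge 8 mm thick) has two opposite slots 13 mm wide for the lugs. Their line lies up to 23 degrees either way from the socket's x axis; this is not reported: find it by eye or touch. A lug off its slot rests on the ledge, the foot 6 mm below the mouth's origin; in the slots the foot drops to 14 mm below it.
- plate (a point): Where the foot meets the sprung plate: on the axis, 14 mm below the mouth's origin. The plate pushes back with 8 N at once and 0.8 N more per mm; it can go down 14 mm. With the foot 22 to 27 mm below the origin (14 to 19 N) the lugs are under the ledge and turn clockwise, seen looking into the mouth; the other way is blocked.
- home (a point): Where the foot's centre is when locked: on the axis, 18.5 mm below the mouth's origin. 75 degrees clockwise of the slots the lugs meet a firm stop; there, notches 3.5 mm deep under the ledge take them when the push is let go: the spring lifts the cartridge with a click and it no longer turns. Play: 1.5 mm round the spigot and 1.5 mm either side of a lug.
- dropper: Small brown dropper bottle, 33 x 34 x 102 mm; bystander, origin under its centre.
- masking_tape: Roll of tan tape lying flat, 100 mm across, 25 mm high, at the right; bystander, origin under its centre.
- spare_pans: Stack of shallow aluminium pans, 95 mm across, 20 mm high, near the front left; bystander, origin under its centre.
- marker: Black and white marker pen lying near the front edge, 135 mm long; bystander, origin under its centre.
There are look-alikes about, which are no part of the job. What is shaped like the part that bears socket but red is not meant.

How it is judged (in metres and radians):
At the end, for the whole second after the job is handed in: The cartridge's centre is 39.5 to 43.7 mm out from the socket origin along the socket's z (41.5 locked; 46 only dropped in; below 38.5 not in the notches), within 6 mm of the axis in x and in y, its axis within 0.12 rad of the socket's, and it is at rest (under 0.02 m/s) (z of cartridge_centre in the frame of socket between 0.0395 and 0.0437 m and x of cartridge_centre in the frame of socket between -0.006 and 0.006 m and y of cartridge_centre in the frame of socket between -0.006 and 0.006 m and angle between the z axis of cartridge_centre and the z axis of socket, either way round below 0.12 rad and linear speed of cartridge below 0.02 m/s); the robot touches nothing.
It fails at once if the dropper bottle, the tape, the stack of pans or the marker is pushed more than 30 mm from its place (distance of any of dropper, masking_tape, spare_pans, marker from where it was at the start of the episode above 0.03 m).
It also fails if it takes over 64 s, if anything falls off the work surface, if the arm or the gripper's body presses on something with over 40 N, if the wrist force passes 120 N, or if a joint passes its speed limit or range.

## Robot

A 7-joint arm with a two-finger parallel gripper is mounted at the origin on a cart in front of the work surface, level with it; the furniture and walls round the work are solid. World frame = base frame: x ahead of the robot, y to its left, z up, the work surface at z = 0. Lengths are in mm, angles in rad, forces in N, time in s.
With the tool pointing down it reaches from about 400 to 875 mm from the base axis. Payload 19.3 kg.
Tool frame: the origin (TCP) lies at the very end of the fingers, on their centre line; the grasp point (between the pads) lies 19 mm behind it (grip_point_offset is the z of the grasp point in the tool frame, in mm); z points along the fingers, y is the line along which they close (so a half turn about z gives the same grasp; the last joint's range is limited). The gripper opens to 85 mm and grips with 20 to 120 N. Pads are 22 mm wide; open, the fingers measure 114 mm over their backs; the gripper's body (76 mm by 85 mm) begins 54 mm behind the grasp point. The pads swing forward as they close: fully open they stand 13 mm farther back than shut.
Start: joints at [1.233, 0.521, -0.036, 1.599, 0.021, 1.021, -0.113], TCP at [165.353, -602.721, 231.291] pointing down, gripper open.
Joint ranges: [-2.91, 2.91], [-0.3, 2.13], [-1.5, 1.42], [0.17, 2.43], [-1.26, 4.41], [0.16, 1.93], [-2.52, 2.52]. Speed limits (rad/s): [1.89, 1.89, 2.39, 2.39, 3.01, 3.01, 3.01].

## Interface

Orientations are given as a 3x3 rotation matrix whose columns are the frame's x, y, z axes.
In Python, from workcell import movep, movel, goto_joints, open_gripper, clamp, wait, inverse_kinematics, read_state, camera, PlanningError, finish_job, grip_point_offset gives the robot as it stands. Calls block until the motion is done:
- movep(position, orientation): joint-space move of the TCP to a pose.
- movel(position, frame=None, max_speed=150, guard=None): straight line of the TCP; frame=None keeps the orientation; max_speed is the mean speed in mm/s. With guard (N) it stops when the force on the tool has changed by that much, and returns True; else False.
- goto_joints(angles): joint-space move.
- open_gripper() and clamp(): open the fingers fully, or close them until they stop; the grip force is fixed at half the most.
- wait(seconds).
- inverse_kinematics(position, orientation): joint angles nearest the present ones, or None.
- read_state(): the state.
- camera(name): name is "scene" or "top" or "wrist"; returns a dict with "image" (480x640x3 uint8, blue, green, red), "range_z" (480x640 float32, mm along the optical axis (not along the pixel's ray), 0 where there is no reading), "fx", "fy", "cx", "cy" (pixels), "dist_coeffs" ([k1, k2, p1, p2, k3] as OpenCV has them; the pictures are not rectified), "cam_to_world" (4x4, takes a point from camera to world coordinates). Camera axes: x right, y up, looking along -z (the intrinsics and any distortion apply to the point x, -y, -z); pixel columns grow to the right and rows downward; lengths in mm; the calibration is good to about 2 mm. A picture is of the moment at which its call begins.
A pose or a line that the arm cannot do raises PlanningError and nothing moves.
- finish_job(): hands the job in; it is judged then, once.
The state is a dict: "time": time; "qpos": joint angles; "qvel": joint speeds; "joint_efforts": joint torques, N m; "eef_pos": TCP position; "tool_rot": TCP orientation; "ft_force": force on the tool from outside, world axes, zero at the start; "torque": the same for the moment, N m; "finger_gap": finger opening in mm; "gripper_force": force on a finger pad.
Only numpy, scipy, OpenCV 4.12 (cv2) and the standard library are available. Lean on these libraries where they do the work, as an engineer would, in place of code of your own. Each camera call takes 0.05 s, during which the arm holds its last target. There are 200 camera calls.

## Working session

There is one attempt and no reset: what is moved stays moved. The work goes in short steps, each a Python script; the robot and the scene stay as the last script left them, time stands still between calls to the robot, and variables do not carry over. Pictures are saved under pics/ and viewed, at most 10 in all, crops included, and the job is handed in when it is done.

```bash
mkdir -p pics; cat > h.py <<'E'
import numpy as np, cv2, pickle
from workcell import *
def snap(n,f):
    c=camera(n); cv2.imwrite(f'pics/{f}.png',c['image']); pickle.dump(c,open(f'pics/{f}.pkl','wb')); return c
def load(f): return pickle.load(open(f'pics/{f}.pkl','rb'))
def K(c): return np.array([[c['fx'],0,c['cx']],[0,c['fy'],c['cy']],[0,0,1.]])
def rays(c,px):
    p=cv2.undistortPoints(np.float64(px).reshape(-1,1,2),K(c),np.array(c['dist_coeffs'],float)).reshape(-1,2)
    M=np.array(c['cam_to_world']); d=np.c_[p[:,0],-p[:,1],-np.ones(len(p))]
    return M[:3,3], d@M[:3,:3].T
def onz(c,px,z):
    o,d=rays(c,px); return o+d*((z-o[2])/d[:,2])[:,None]
def depth_pts(c,px):
    px=np.atleast_2d(px); o,d=rays(c,px); r=c['range_z'][px[:,1].astype(int),px[:,0].astype(int)]
    return o+d*r[:,None]
E
python3 - <<'E'
from h import *
a=snap('scene','s0');b=snap('top','t0')
for c in(a,b): print(np.round(c['cam_to_world'],3),c['fx'],c['dist_coeffs'],(c['range_z']>0).mean())
print(read_state(), grip_point_offset)
E
```

```text
[[-7.34000e-01  4.34000e-01 -5.23000e-01 -1.01198e+02]
 [-6.79000e-01 -4.90000e-01  5.46000e-01  6.35553e+02]
 [-1.90000e-02  7.56000e-01  6.54000e-01  8.63817e+02]
 [ 0.00000e+00  0.00000e+00  0.00000e+00  1.00000e+00]] 460.4214557350933 [-0.00564988  0.          0.          0.          0.        ] 0.9946614583333333
[[-8.000000e-03  9.880000e-01 -1.570000e-01  2.590010e+02]
 [-1.000000e+00 -1.000000e-02 -1.500000e-02 -1.401800e+01]
 [-1.600000e-02  1.570000e-01  9.870000e-01  1.633905e+03]
 [ 0.000000e+00  0.000000e+00  0.000000e+00  1.000000e+00]] 546.259278544364 [-0.16129141  0.          0.          0.          0.        ] 0.995888671875
{'time': 0.1, 'qpos': array([ 1.23279716,  0.52197401, -0.03635809,  1.59991641,  0.02119176,
        1.02111167, -0.11277788]), 'qvel': array([ 0.00039532, -0.00122918,  0.00203471, -0.00160392,  0.00032659,
        0.00057268, -0.0007968 ]), 'joint_efforts': array([ 3.10665593e-03, -9.28502512e+01,  1.98423408e+00, -3.70533299e+01,
        1.81485701e-02,  5.43477800e-03, -3.88726150e-06]), 'eef_pos': array([ 165.29146263, -602.44410662,  230.78311409]), 'tool_rot': array([[ 9.64346907e-01,  2.64641155e-01, -3.18167819e-04],
       [ 2.64641342e-01, -9.64346416e-01,  9.74416418e-04],
       [-4.89533099e-05, -1.02387582e-03, -9.99999475e-01]]), 'ft_force': array([-0.0189209 ,  0.48226105, -0.38780664]), 'torque': array([-0.03838045,  0.02289998,  0.00344976]), 'gripper_force': 0.0, 'finger_gap': 85.51721332712262} -18.700000000000003
```

View pics/s0.png

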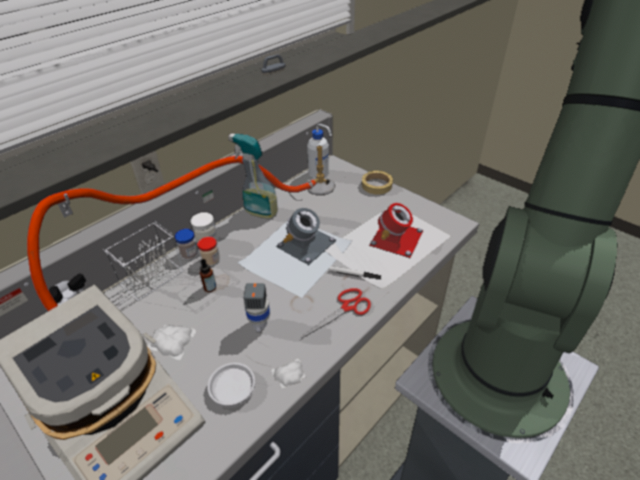

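View pics/t0.png

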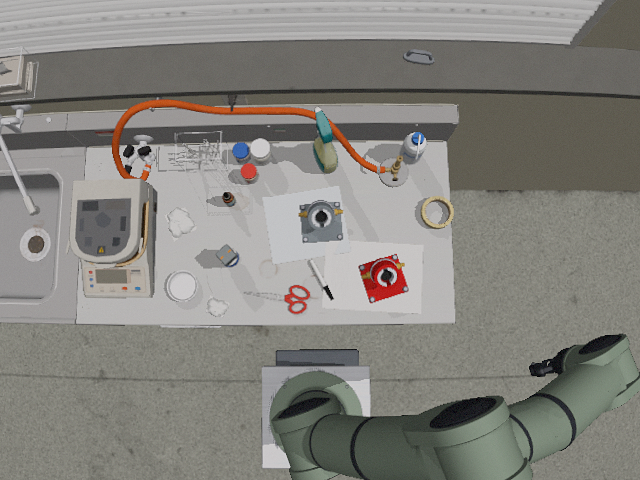

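```bash
python3 - <<'E'
from h import *
for f,boxes in (('t0',{'cart':(205,235,250,275),'sock':(298,195,346,245)}),('s0',{'cart':(235,275,280,335),'sock':(280,200,325,250)})):
    c=load(f)
    for n,(x0,y0,x1,y1) in boxes.items():
        u,v=np.meshgrid(np.arange(x0,x1),np.arange(y0,y1)); px=np.c_[u.ravel(),v.ravel()]
        P=depth_pts(c,px)
        print(f,n,'zmax',P[:,2].max())
        for lo,hi in ((20,60),(60,85),(85,110),(110,130)):
            m=(P[:,2]>lo)&(P[:,2]<hi)
            if m.sum()>5: print(lo,hi,m.sum(),P[m].mean(0).round(),P[m].min(0).round(),P[m].max(0).round(),'px',px[m].mean(0).round())
E
```

```text
t0 cart zmax 1633.9047319868528
20 60 26 [456. 230.  49.] [439. 222.  34.] [483. 260.  59.] px [236. 261.]
60 85 57 [455. 236.  75.] [438. 222.  61.] [488. 273.  84.] px [232. 260.]
85 110 30 [455. 234.  98.] [437. 221.  85.] [491. 253. 108.] px [232. 259.]
110 130 246 [464. 249. 120.] [437. 220. 111.] [492. 277. 129.] px [226. 255.]
t0 sock zmax 1633.9047319868528
20 60 127 [591. -18.  54.] [555. -83.  44.] [633.  47.  60.] px [320. 214.]
60 85 360 [577. -20.  75.] [539. -65.  60.] [632.  41.  85.] px [321. 217.]
85 110 276 [590. -17.  96.] [555. -58.  85.] [623.  17. 110.] px [320. 212.]
110 130 9 [601. -16. 112.] [589. -32. 110.] [605.  11. 113.] px [319. 207.]
s0 cart zmax 863.8165389270594
20 60 171 [450. 262.  46.] [439. 229.  20.] [477. 277.  60.] px [259. 319.]
60 85 192 [450. 260.  73.] [438. 226.  60.] [483. 278.  84.] px [258. 311.]
85 110 173 [452. 261.  98.] [439. 223.  85.] [469. 281. 110.] px [256. 303.]
110 130 372 [464. 253. 119.] [438. 223. 110.] [498. 280. 125.] px [254. 292.]
s0 sock zmax 863.8165389270594
20 60 239 [579.  11.  44.] [549. -45.  20.] [634.  50.  60.] px [297. 238.]
60 85 449 [574. -12.  75.] [542. -60.  60.] [629.  27.  85.] px [304. 226.]
85 110 282 [589. -16.  96.] [560. -58.  85.] [615.  19. 110.] px [300. 217.]
```

```bash
cat >> h.py <<'E'
def rot(z,x):
    z=np.array(z,float);z/=np.linalg.norm(z);x=np.array(x,float);x-=z*(x@z);x/=np.linalg.norm(x)
    return np.c_[x,np.cross(z,x),z]
E
python3 - <<'E'
from h import *
z=np.array([.5,0,-.866])
movep(np.array([580,-20,88])-200*z,rot(z,[1,0,0])); print(read_state()['time'],read_state()['qpos'].round(2))
c=snap('wrist','w0'); M=np.array(c['cam_to_world']); print(M.round(2),c['fx'])
movep([464,250,330],rot([0,0,-1],[1,0,0])); print(read_state()['time'],read_state()['qpos'].round(2))
d=snap('wrist','w1'); print(np.array(d['cam_to_world']).round(2))
E
python3 -c "
import cv2,numpy as np
cv2.imwrite('pics/w01.png',cv2.resize(np.vstack([cv2.imread('pics/w%d.png'%i) for i in (0,1)]),(400,600)))"
```

```text
2.4417 [ 0.19  0.05 -0.32  2.33  0.32  0.26 -1.99]
[[-0.0000e+00  9.7000e-01 -2.5000e-01  4.6661e+02]
 [-1.0000e+00 -0.0000e+00 -0.0000e+00 -1.9490e+01]
 [-0.0000e+00  2.5000e-01  9.7000e-01  4.1873e+02]
 [ 0.0000e+00  0.0000e+00  0.0000e+00  1.0000e+00]] 432.22246927994075
3.575 [-0.19  0.3  -0.53  1.71  0.17  1.17 -2.34]
[[-0.0000e+00  9.6000e-01  2.6000e-01  5.3099e+02]
 [-1.0000e+00 -0.0000e+00 -0.0000e+00  2.4961e+02]
 [-0.0000e+00 -2.6000e-01  9.6000e-01  4.7266e+02]
 [ 0.0000e+00  0.0000e+00  0.0000e+00  1.0000e+00]]
```

View pics/w0.png

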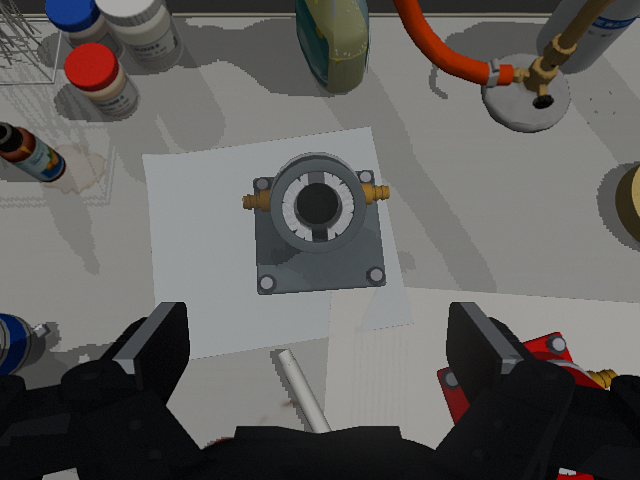

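View pics/w1.png

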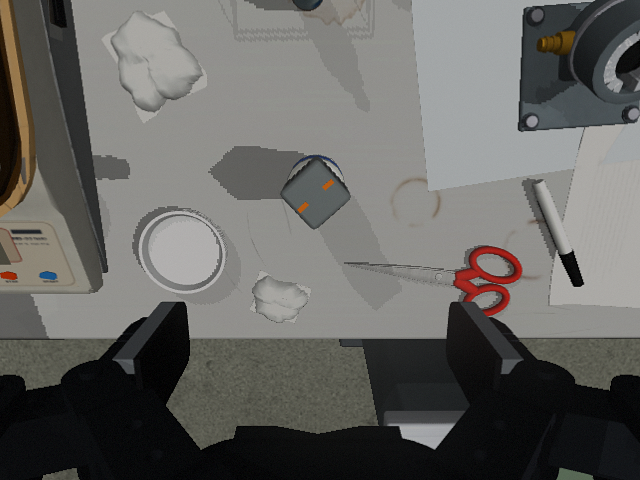

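```bash
cat > meas.py <<'E'
from h import *
c=load('w1'); hsv=cv2.cvtColor(c['image'],cv2.COLOR_BGR2HSV)
m=cv2.inRange(hsv,(5,150,150),(20,255,255)); m[:150]=0;m[240:]=0;m[:,:270]=0;m[:,360:]=0
n,l,st,ce=cv2.connectedComponentsWithStats(m)
i=np.argsort(-st[1:,4])[:2]+1; T=onz(c,ce[i],120); print('ticks',ce[i],st[i,4],T.round(1),'sep',np.linalg.norm(T[0]-T[1]))
u,v=np.meshgrid(np.arange(270,365),np.arange(145,240));P=depth_pts(c,np.c_[u.ravel(),v.ravel()]);t=P[(P[:,2]>112)&(P[:,2]<128)]
print('top',t.mean(0),cv2.minAreaRect(t[:,:2].astype(np.float32)))
c=load('w0')
u,v=np.meshgrid(np.arange(265,375),np.arange(145,260));px=np.c_[u.ravel(),v.ravel()];P=depth_pts(c,px)
g=np.array([-.5,0,.866]); g0=np.array([580,-20,88.]); r=np.linalg.norm(P-g0,axis=1)
q=P[(r<50)&(abs((P-g0)@g)<8)]
rng=np.random.default_rng(0);best=0
for k in range(500):
    a=q[rng.choice(len(q),3,False)]; nn=np.cross(a[1]-a[0],a[2]-a[0]); nn/=np.linalg.norm(nn)+1e-9; nn*=np.sign(nn[2])
    s=(abs((q-a[0])@nn)<1).sum()
    if s>best and nn@g>.97: best=s;B=(nn,a[0])
for k in range(5):
    inl=q[abs((q-B[1])@B[0])<1.2]; ctr=inl.mean(0); B=(np.linalg.svd(inl-ctr,full_matrices=False)[2][2],ctr); 
    if B[0][2]<0:B=(-B[0],ctr)
n,ctr=B; print('plane',n.round(4),'tilt',np.degrees(np.arccos(n[2])),'az',np.degrees(np.arctan2(n[1],n[0])),len(inl))
X=rot(n,[0,0,1]); print('dist hist',np.histogram((P[r<45]-ctr)@n,np.arange(-16,6))[0])
rel=(inl-ctr)@X; 
(cx,cy),rad=cv2.minEnclosingCircle(rel[:,:2].astype(np.float32)); print('circle',cx,cy,rad)
o=ctr+X@[cx,cy,0]; print('centre on fitted plane',o.round(1))
# rectified view of plane
k=4; gx,gy=np.meshgrid(np.arange(-45,45,1/k),np.arange(-45,45,1/k))
W=o+np.c_[gx.ravel(),gy.ravel()]@X[:,:2].T   # col=x upslope,row=y
M=np.array(c['cam_to_world']); pc=(W-M[:3,3])@M[:3,:3]; pc=pc*[1,-1,-1]
uv=cv2.projectPoints(pc,np.zeros(3),np.zeros(3),K(c),np.array(c['dist_coeffs'],float))[0].reshape(gx.shape+(2,)).astype(np.float32)
im=cv2.remap(c['image'],uv[...,0],uv[...,1],cv2.INTER_CUBIC); cv2.imwrite('pics/rect.png',im)
np.savez('sock.npz',o=o,X=X)
E
python3 meas.py
```

```text
ticks [[327.82692308 184.07692308]
 [302.6122449  206.95918367]] [52 49] [[478.  241.5 120. ]
 [459.  262.4 120. ]] sep 28.262485662441026
top [469.9277429  251.94977736 120.14540656] ((468.6383056640625, 251.9464569091797), (45.4769287109375, 45.20963668823242), 42.49897766113281)
plane [-0.4995 -0.0361  0.8656] tilt 30.050127794882712 az -175.86691798609868 3213
dist hist [ 652  268   39   23   26   20   23   28   27   17   39   30   93  532
 1094 1324 1489  417   34    0    0]
circle -1.020275354385376 -0.6231198310852051 38.76411056518555
centre on fitted plane [575.8 -19.3  90. ]
```

View pics/rect.png

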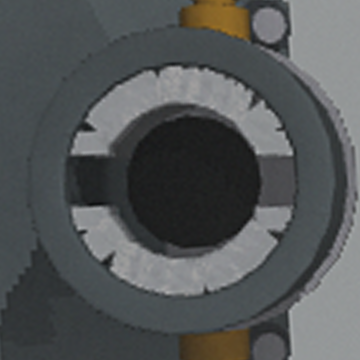

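```bash
cat > plan.py <<'E'
from h import *
im=cv2.cvtColor(cv2.imread('pics/rect.png'),cv2.COLOR_BGR2GRAY).astype(np.float32)
S=np.load('sock.npz');o,X=S['o'],S['X']
_,w=cv2.threshold(im.astype(np.uint8),120,255,0); w[:, 310:]=0; yy,xx=np.nonzero(w); keep=np.hypot(xx-181,yy-180)<120
(cx,cy),r=cv2.minEnclosingCircle(np.c_[xx,yy][keep].astype(np.float32)); print('ring',cx,cy,r/4)
a=np.radians(np.arange(0,360,.5)); prof=np.mean([cv2.remap(im,(cx+4*q*np.cos(a)).astype(np.float32)[None],(cy+4*q*np.sin(a)).astype(np.float32)[None],1)[0] for q in(22.5,23.5,24.5)],0)
d=prof<115; deg=(np.degrees(a)+90)%360; 
for n,c in(('R',90),('L',270)):
    t=deg[d&(abs(deg-c)<30)]; print(n,t.min()-c,t.max()-c,'mid',(t.min()+t.max())/2-c)
    e=[23.5*np.sin(np.radians(t.max()-c)),23.5*np.sin(np.radians(t.min()-c))]; print(e)
oc=o+X@[(cx/4-45),(cy/4-45),0]; print('ring centre',oc.round(1))
E
python3 plan.py
cat > plan2.py <<'E'
from h import *
S=np.load('sock.npz');o,X=S['o'],S['X'];n=X[:,2]
for k in range(4):
  for t in (0,40,80):
    b=np.radians(k*90); x=X[:,0]*np.cos(b)+X[:,1]*np.sin(b); R=rot(-n,x); t=np.radians(t)
    R=R@cv2.Rodrigues(np.array([0,0,t]))[0]
    for h in (50,):
        q=inverse_kinematics(o+n*h,R); print(k,round(np.degrees(t)),None if q is None else np.round(q,2))
for k in range(4):
    b=np.radians(-47.6+90*k); q=inverse_kinematics([468.5,252,81],rot([0,0,-1],[np.cos(b),np.sin(b),0])); print('g',k,None if q is None else np.round(q,2))
E
python3 plan2.py
```

```text
ring 180.94288635253906 180.57334899902344 28.671600341796875
R -16.5 16.0 mid -0.25
[np.float64(6.47747786169948), np.float64(-6.674360600542182)]
L -16.0 16.5 mid 0.25
[np.float64(6.674360600542182), np.float64(-6.47747786169948)]
ring centre [576.  -19.2  90.1]
0 0 [-0.39  0.46  0.41  2.33  4.03  0.23  0.65]
0 40 [-0.39  0.46  0.41  2.33  4.03  0.23 -0.05]
0 80 [ 0.29  0.45 -0.44  2.29  2.05  0.2   1.32]
1 0 [ 0.41  0.47 -0.59  2.29  1.91  0.26 -1.84]
1 40 [ 0.6   0.53 -0.83  2.28  1.78  0.39 -2.37]
1 80 [-0.39  0.46  0.41  2.33  4.03  0.23  0.82]
2 0 [ 0.29  0.45 -0.44  2.29  2.05  0.2  -0.43]
2 40 [ 0.36  0.46 -0.52  2.29  1.96  0.23 -1.03]
2 80 [ 0.38  0.46 -0.55  2.29  1.94  0.25 -1.7 ]
3 0 [ 0.29  0.45 -0.44  2.29  2.05  0.2   1.14]
3 40 [ 0.29  0.45 -0.44  2.29  2.05  0.2   0.45]
3 80 [ 0.29  0.45 -0.44  2.29  2.05  0.2  -0.25]
g 0 [-1.02  0.69  0.59  1.98 -0.62  0.65 -2.43]
g 1 [-0.24  0.64 -0.5   1.94  0.47  0.68 -1.86]
g 2 [-0.02  0.73 -0.83  1.93  0.74  0.82 -0.52]
g 3 [ 0.22  0.98 -1.28  1.92  1.07  1.14  0.8 ]
```

```bash
python3 - <<'E'
from h import *
b=np.radians(42.4);R=rot([0,0,-1],[np.cos(b),np.sin(b),0])
movep([468.5,252,190],R)
print(movel([468.5,252,81],max_speed=120,guard=8))
clamp(); s=read_state(); print(s['time'],s['finger_gap'],s['gripper_force'],s['eef_pos'],s['ft_force'])
movel([468.5,252,230],max_speed=150)
s=read_state(); print(s['time'],s['finger_gap'],s['gripper_force'],s['eef_pos'],s['ft_force'])
S=np.load('sock.npz');X=S['X'];n=X[:,2];O=np.array([576,-19.2,90.1])-1.5*n
for h in (110,86,66,52):
    q=inverse_kinematics(O+n*h,rot(-n,-X[:,1])); print(h,None if q is None else np.round(q,2))
snap('wrist','w2')
E
```

```text
False
5.7833 43.70521608062879 60.47617435455322 [468.87755526 251.93673315  81.45570296] [ 0.67039633 -1.18341039  6.18493063]
6.925 43.48526929670671 61.043901443481445 [468.14022791 251.75255983 229.20755499] [ 1.4135431  -0.20956478 -2.59803555]
110 [ 0.66  0.37 -0.86  2.31  1.43  0.29  1.77]
86 [ 0.47  0.39 -0.65  2.31  1.65  0.23  1.55]
66 [ 0.3   0.41 -0.44  2.3   1.94  0.18  1.24]
52 [ 0.29  0.45 -0.44  2.29  2.04  0.2   1.15]
```

View pics/w2.png

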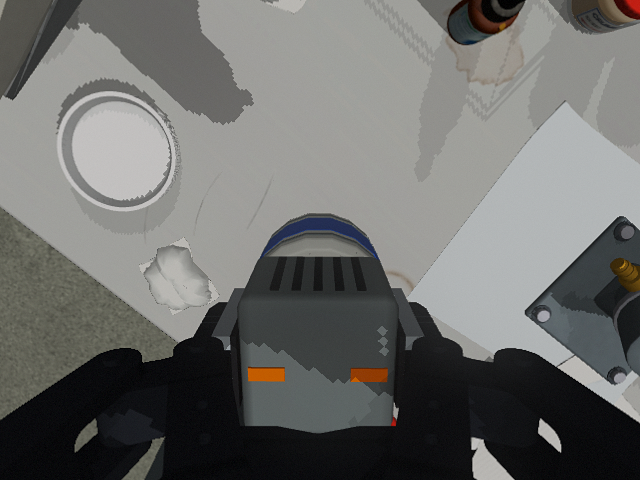

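```bash
cat >> h.py <<'E'
_S=np.load('sock.npz');X=_S['X'];n=X[:,2];O=np.array([576,-19.2,90.1])-1.5*n
R0=rot(-n,-X[:,1])
def Rt(deg,base=R0): return base@cv2.Rodrigues(np.array([0,0,np.radians(deg)]))[0]
def rep(tag=''):
    s=read_state(); e=(s['eef_pos']-O)@X; f=s['ft_force']@X; t=s['torque']@X
    r=R0.T@s['tool_rot']; print(tag,'t%.1f'%s['time'],'pos',e.round(2),'foot z %.1f'%(e[2]-81.5),'F',f.round(1),'T',t.round(2),'ang %.1f'%np.degrees(np.arctan2(r[1,0],r[0,0])),'gap %.1f'%s['finger_gap'],'q',s['qpos'].round(2))
E
python3 - <<'E'
from h import *
movep(O+n*140,R0); rep('standoff')
try:
    movel(O+n*95,max_speed=80); rep('foot+13')
    print(movel(O+n*66,max_speed=25,guard=5)); rep('touch')
except PlanningError as e: print(e)
snap('wrist','w3')
E
```

```text
standoff t10.2 pos [1.0000e-01 1.3000e-01 1.3998e+02] foot z 58.5 F [-1.   0.6 -0.9] T [0.   0.81 0.  ] ang 0.0 gap 43.4 q [ 0.99  0.42 -1.27  2.3   1.3   0.46  1.92]
foot+13 t10.9 pos [3.000e-02 2.000e-01 9.522e+01] foot z 13.7 F [-2.   0.3 -1.7] T [-0.04  0.75 -0.04] ang -0.0 gap 43.2 q [ 0.86  0.54 -1.17  2.29  1.54  0.51  1.72]
True
touch t11.6 pos [-0.37 -0.49 75.25] foot z -6.3 F [ 1.3 -2.3 -2.7] T [-0.76  0.02 -0.02] ang 0.0 gap 43.5 q [ 0.82  0.59 -1.14  2.29  1.62  0.54  1.66]
```

View pics/w3.png

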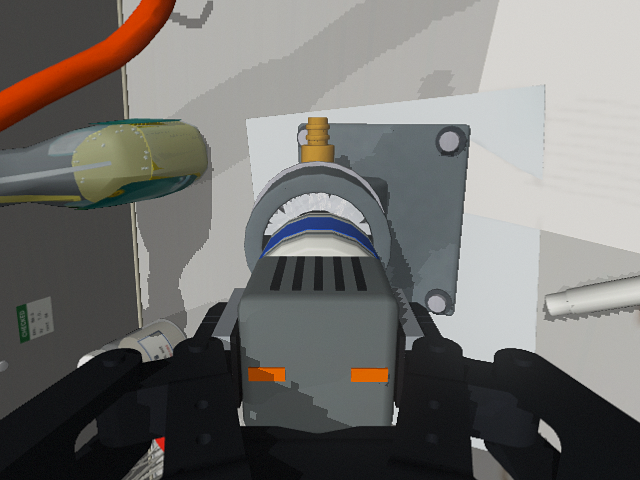

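```bash
python3 - <<'E'
from h import *
wait(.3); rep('rest')
print(movel(O+n*69,max_speed=15,guard=10)); rep('a'); wait(.3); rep('a2')
E
```

```text
rest t12.0 pos [-0.56 -0.39 75.83] foot z -5.7 F [ 0.3 -2.5 -0.4] T [-0.74  0.37  0.  ] ang 0.0 gap 43.0 q [ 0.82  0.59 -1.14  2.29  1.62  0.54  1.66]
False
a t12.6 pos [-0.15 -0.37 68.69] foot z -12.8 F [-0.3 -5.  -4.9] T [-1.49  0.38  0.07] ang 0.0 gap 43.4 q [ 0.81  0.61 -1.13  2.28  1.64  0.55  1.65]
a2 t12.9 pos [-0.16 -0.42 68.7 ] foot z -12.8 F [-0.4 -5.  -4.3] T [-1.53  0.39  0.1 ] ang 0.0 gap 43.4 q [ 0.81  0.61 -1.13  2.28  1.64  0.55  1.65]
```

```bash
python3 - <<'E'
from h import *
D=X[:,1]*-.8
print(movel(O+D+n*57,max_speed=20,guard=35)); wait(.2); rep('pushed')
for a in (12,25):
    print(movel(O+D+n*57,Rt(a),max_speed=20,guard=30)); rep(a)
E
```

```text
False
pushed t13.8 pos [-0.17 -0.63 57.02] foot z -24.5 F [-2.3 -2.7 13.1] T [-1.06  0.83 -0.01] ang -0.0 gap 43.0 q [ 0.8   0.65 -1.12  2.28  1.69  0.57  1.62]
False
12 t14.2 pos [-0.09 -0.66 57.02] foot z -24.5 F [-1.5 -4.5 13.1] T [-1.06  0.71 -0.02] ang 12.0 gap 43.7 q [ 0.82  0.66 -1.15  2.28  1.69  0.6   1.42]
False
25 t14.6 pos [-0.19 -0.76 57.  ] foot z -24.5 F [-1.1 -4.1 14.5] T [-1.24  0.9  -0.14] ang 25.0 gap 43.5 q [ 0.83  0.68 -1.19  2.27  1.68  0.62  1.2 ]
```

```bash
python3 - <<'E'
from h import *
D=X[:,1]*-.8
for a in (40,55,66,70,73,75,77,79):
    g=movel(O+D+n*57,Rt(a),max_speed=20,guard=30); rep(a)
    if g or abs(read_state()['torque']@n)>1.2: break
E
```

```text
40 t15.0 pos [-0.2  -0.75 57.01] foot z -24.5 F [-1.8 -4.4 13.6] T [-1.24  0.88 -0.05] ang 40.0 gap 43.3 q [ 0.85  0.71 -1.22  2.27  1.68  0.65  0.95]
55 t15.4 pos [-0.24 -0.72 57.  ] foot z -24.5 F [-1.5 -3.4 13.6] T [-1.26  0.94 -0.09] ang 55.0 gap 43.0 q [ 0.87  0.73 -1.25  2.27  1.68  0.69  0.7 ]
66 t15.7 pos [-0.39 -0.77 56.99] foot z -24.5 F [-3.1 -5.4 14.6] T [-1.36  1.17 -0.09] ang 66.0 gap 43.3 q [ 0.88  0.75 -1.28  2.27  1.68  0.71  0.52]
70 t16.0 pos [-0.45 -0.78 57.01] foot z -24.5 F [-4.  -5.3 14.7] T [-1.25  1.3  -0.15] ang 70.0 gap 43.0 q [ 0.89  0.75 -1.28  2.27  1.68  0.72  0.45]
73 t16.2 pos [-0.47 -0.77 57.  ] foot z -24.5 F [-2.2 -4.9 14.2] T [-1.36  1.31 -0.12] ang 73.0 gap 43.3 q [ 0.89  0.76 -1.29  2.27  1.67  0.72  0.4 ]
75 t16.5 pos [-0.39 -0.73 57.03] foot z -24.5 F [-1.6 -4.4 14.5] T [-1.31  1.32  0.01] ang 75.0 gap 43.4 q [ 0.89  0.76 -1.29  2.27  1.67  0.73  0.37]
77 t16.7 pos [-0.47 -0.65 57.03] foot z -24.5 F [-2.6 -3.9 15.2] T [-1.2   1.44  0.08] ang 77.0 gap 43.3 q [ 0.89  0.76 -1.3   2.27  1.67  0.73  0.33]
79 t17.0 pos [-0.92 -0.63 57.03] foot z -24.5 F [-4.3 -4.8 15.3] T [-1.34  1.96  0.67] ang 79.0 gap 43.6 q [ 0.89  0.77 -1.3   2.27  1.67  0.73  0.3 ]
```

```bash
python3 - <<'E'
from h import *
D=X[:,1]*-.8
movel(O+D+n*57,Rt(81),max_speed=20,guard=30); rep(81)
for h in (59.5,61.5,63,64):
    movel(O+D+n*h,max_speed=10,guard=25); rep(h)
# twist test: turning back should be blocked by the notch
movel(O+D+n*63,Rt(73),max_speed=10,guard=25); rep('back')
E
```

```text
81 t17.2 pos [-0.76 -0.47 57.1 ] foot z -24.4 F [-5.1 -5.2 15.7] T [-1.36  1.81  2.02] ang 80.9 gap 43.2 q [ 0.9   0.77 -1.31  2.27  1.68  0.74  0.27]
59.5 t17.4 pos [-1.12 -0.66 57.68] foot z -23.8 F [-0.7 -1.3 10.3] T [-0.29  0.56  1.78] ang 80.8 gap 43.2 q [ 0.9   0.77 -1.31  2.27  1.67  0.74  0.27]
61.5 t17.7 pos [-1.2  -0.66 58.06] foot z -23.4 F [ 0.8 -2.3  4.1] T [-0.14  0.13  1.66] ang 80.7 gap 43.5 q [ 0.9   0.77 -1.31  2.27  1.67  0.74  0.27]
63 t17.9 pos [-1.23 -0.66 58.46] foot z -23.0 F [ 1.7 -0.2  2.6] T [-0.21  0.04  1.61] ang 80.6 gap 43.6 q [ 0.9   0.77 -1.31  2.27  1.67  0.74  0.28]
64 t18.3 pos [-1.1  -0.55 61.05] foot z -20.5 F [ 0.7 -1.9 20. ] T [-0.55  0.54  1.32] ang 80.5 gap 43.2 q [ 0.9   0.76 -1.31  2.28  1.66  0.73  0.28]
back t18.6 pos [-0.85 -0.88 62.44] foot z -19.1 F [ 0.7  1.3 -7. ] T [-0.11  0.14  0.13] ang 73.9 gap 43.0 q [ 0.9   0.75 -1.3   2.28  1.66  0.72  0.4 ]
```

```bash
python3 - <<'E'
from h import *
D=X[:,1]*-.8
p=O+D+n*62.5
movel(p,Rt(71),max_speed=10,guard=25); wait(.2); rep('71')
movel(p,Rt(69),max_speed=10,guard=25); wait(.2); rep('69')
E
```

```text
71 t19.1 pos [-0.51 -0.92 62.37] foot z -19.1 F [-4.   0.4 -4.7] T [-0.23  1.46 -0.25] ang 71.1 gap 43.3 q [ 0.9   0.74 -1.3   2.28  1.66  0.71  0.44]
69 t19.5 pos [-0.28 -0.77 62.41] foot z -19.1 F [ -5.3   2.  -10. ] T [ 0.24  1.61 -1.32] ang 69.1 gap 43.6 q [ 0.9   0.74 -1.29  2.28  1.66  0.71  0.48]
```

Blocked in the reverse direction, so it is locked. I'll go back to the neutral angle, release, retreat and check.

```bash
python3 - <<'E'
from h import *
D=X[:,1]*-.8
movel(O+D+n*62.5,Rt(73.5),max_speed=10); rep()
open_gripper(); wait(.3); rep('open')
movel(O+D+n*150,max_speed=100); rep('up')
c=snap('wrist','w4')
u,v=np.meshgrid(np.arange(200,440),np.arange(60,420));P=(depth_pts(c,np.c_[u.ravel(),v.ravel()])-O)@X
m=(np.hypot(P[:,0],P[:,1])<24)&(P[:,2]>85)&(P[:,2]<115)
t=P[m]; print('top',m.sum(),np.median(t,0),cv2.minAreaRect(t[:,:2].astype(np.float32)))
A=np.linalg.svd(t-t.mean(0),full_matrices=False)[2][2];print('normal',A)
E
```

```text
t19.8 pos [-2.000e-02 -9.000e-01  6.245e+01] foot z -19.0 F [ -3.3   0.4 -10.6] T [-0.21  1.43 -0.18] ang 73.4 gap 43.1 q [ 0.9   0.75 -1.3   2.28  1.66  0.72  0.4 ]
open t20.5 pos [ 1.00e-02 -8.00e-01  6.25e+01] foot z -19.0 F [-0.7  0.5  0.8] T [0.02 0.56 0.03] ang 73.5 gap 85.6 q [ 0.9   0.75 -1.3   2.28  1.66  0.72  0.4 ]
up t21.6 pos [-1.3000e-01 -8.5000e-01  1.4981e+02] foot z 68.3 F [ 0.9 -0.   0.2] T [0.01 0.55 0.01] ang 73.5 gap 85.3 q [ 1.1   0.5  -1.45  2.3   1.31  0.57  0.65]
top 7433 [ -2.23961212  -0.60258269 101.29491953] ((-1.1882143020629883, 0.4908275604248047), (43.7692985534668, 45.14284133911133), 15.884703636169434)
normal [-0.05219769 -0.02162315  0.99840264]
```

View pics/w4.png

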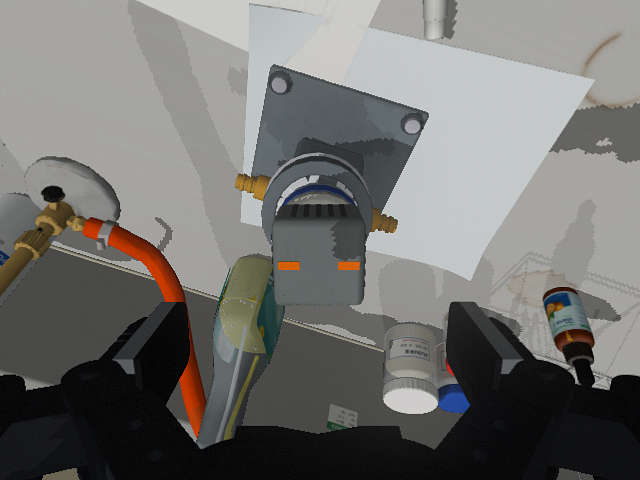

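The picture shows the cartridge seated in the grey head, with its ticks at (288,266) and (348,266). Its top is 101.3 mm above the mouth (101.5 when locked), its tilt is 0.06 rad, and the gripper is clear of it.

```bash
python3 -c "
from workcell import *
print(finish_job())"
```

```text
the job is handed in; nothing more can be done
None
```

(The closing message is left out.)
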